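# Insulation test held on the third range

### The arm

A 7-joint arm with a two-finger parallel gripper is mounted at the origin on a cart in front of the work surface, level with it; the furniture and walls round the work are solid. World frame = base frame: x ahead of the robot, y to its left, z up, the work surface at z = 0. Lengths are in m, angles in rad, forces in N, time in s.
With the tool pointing down it reaches from about 0.425 to 0.875 m from the base axis. Payload 4.7 kg.
Tool frame: the origin (TCP) lies at the very end of the fingers, on their centre line; the grasp point (between the pads) lies 19 mm behind it; z points along the fingers, y is the line along which they close (so a half turn about z gives the same grasp; the last joint's range is limited). The gripper opens to 87 mm and grips with 3 to 60 N. Pads are 19 mm wide; open, the fingers measure 117 mm over their backs; the gripper's body (75 mm by 190 mm) begins 51 mm behind the grasp point.
Start: joints at [-1.17, 0.321, -0.07, 1.45, 0.023, 1.371, -0.057], TCP at [0.245, 0.602, 0.223] pointing down, gripper open.
Joint ranges: [-2.86, 2.86], [-0.3, 2.09], [-1.38, 1.24], [0.06, 2.45], [-1.56, 4.7], [0.09, 2.05], [-2.69, 2.69]. Speed limits (rad/s): [2.57, 2.57, 3.14, 3.14, 3.14, 3.14, 3.14].

### API

Orientations are given as a unit quaternion [w, x, y, z].
In Python, from rig import bot, optics gives the robot as it stands.
- The arm moves only by the tool servo_tool, never from a script. Its argument "commands" is a list of rows, each a list of 5 numbers: the finger opening in mm, from 0 to 87, then the shift along the tool's x, y, z in mm, then the turn about the tool's z in rad. A call has 1 to 5 rows; each row is the pose to reach, as a shift and turn from the pose commanded when the call began, along the tool's axes at that moment; what a row does not reach only later rows make up. A row lasts 1/10 s, in which the tool goes at most 50 mm and 8.59 degrees, less where a joint would pass 70% of its speed; a pose out of reach is approached as far as the arm can. A call with a gripper value outside its range is refused whole. The fingers move at their own pace and stop on an object; "force" is the grip in N (left out, the last holds). Time passes only in rows, so rows that repeat a pose let the fingers close. It gives the time, the measured TCP pose, the force, the opening and the grip force at its end, in the units of the state.
- bot.observe(): the state, without advancing time (a new reading comes with each control period).
- optics.read_camera(name): name is "scene" or "top" or "wrist"; returns the picture (420x560x3 uint8, blue, green, red); there is no depth.
- optics.camera_params(name): a dict with "K" (3x3 intrinsics, pixels), "R" (3x3) and "t" (3): a world point X has camera coordinates R X + t; the wrist camera has in their place "hand_eye" (4x4, takes a point from camera to tool coordinates, whose origin is the TCP and whose axes are the flange's). Camera axes: x right, y down, z forward; pixel columns grow to the right and rows downward; lengths in m; the calibration is good to about 2 mm. A picture is of the moment at which its call begins: read the wrist's pose just before it. camera_params takes no time and is no camera call.
- bot.sign_off(): hands the job in; it is judged then, once.
The state is a dict: "time": time; "q": joint angles; "qd": joint speeds; "tau": joint torques, N m; "ee_pos": TCP position; "tool_rot": TCP orientation; "ft_force": force on the tool from outside, world axes, zero at the start; "ft_torque": the same for the moment, N m; "finger_gap": finger opening in m; "finger_force": force on a finger pad.
Only numpy, scipy, OpenCV 4.12 (cv2) and the standard library are available. Lean on these libraries where they do the work, as an engineer would, in place of code of your own. Each camera call takes 0.05 s, during which the arm holds its last target. There are 200 camera calls.

### The job

Insulation-test the connector plugged into the bench tester: first discharge it by pressing the round plunger fully down to its stop for a good second and letting it come right up again. Then turn the spring-return dial clockwise from off, past two clicks to the third (the three-pip mark) and never on to the fourth, and finish while still holding it there against its spring, because the test voltage is on only while it is held. Leave the side cutters, tape roll and hex key where they lie.

Things in the scene. Friction and masses are not known exactly. Their poses are not given: they have to be found in the camera images.
- tester: bench tester: grey case with aluminium top panel, 180 (x) x 250 (y) x 84 mm high, fixed on the bench. Origin: centre of its underside; x points to its far edge, y left, z up. On the panel (84 mm above the origin): plunger near left at x -40, y +75; dial near right at x -30, y -65; meter far middle, frame 6 mm high, needle follows the dial; at x 64 and 42, y -85 two posts 16 mm thick, 20 mm high
- plunger (a joint): how far the plunger is pressed down, 0 (up) to 0.008 m (at its stop); a spring returns it: 2 N to start it, 6 N at the stop
- plunger_top (a point): centre of the top of the plunger's round black head, 27 mm across, 27.5 mm above the panel when up; moves down with it. The head stands over a steel guide ring 35 mm across and 7 mm high
- dial (a joint): turn of the dial, positive clockwise from above: 0 = off (rest), clicks at 0.419, 0.838, 1.257 (third) and 1.676 rad (fourth), end stop 1.706. When let go a spring turns it back to off from anywhere, over all clicks: 0.08 N m at off rising to 0.13 N m at the third click, +-0.06 N m between clicks
- plug_top (a point): top of the connector under test, 20 mm thick, fixed upright in the tester's socket far left on the panel (x 52, y 88 mm of the tester), 52 mm above the panel
- cutters: side cutters lying to the left of the tester, 152 x 48 x 13 mm; origin at the centre of the underside
- tape: roll of PVC tape lying to the right of the tester, 57 mm across, 19 mm high; origin at the centre of its underside
- key: hex key lying to the right of the tester, 36 x 95 x 8 mm; origin at the centre of its underside
- dial_top (a point): centre of the top of the black dial's grip bar, on the dial's axis, 37 mm above the panel. Its skirt is 56 mm across, up to 11 mm above the panel; the grip bar 46 mm long, 14 mm thick. x points along the bar to the white pointer line, z up. At off the pointer is 0.628 rad anticlockwise of the tester's x axis, at the third click 0.629 clockwise. Marks: a ring for off, then one to four pips

How it is judged:
By the outcome, as a careful person would: the job done as asked, in the order asked, and still so for the second after the job is handed in, while the arm keeps its last pose, push and grip.
It also fails if it takes over 54 s, if anything falls off the work surface, if the arm or the gripper's body presses on something with over 40 N, if the wrist force passes 120 N, or if a joint passes its speed limit or range.

## Working session

There is one attempt and no reset: what is moved stays moved. The work goes in short steps, Python scripts to look and compute and a tool call to move; the robot and the scene stay as the last step left them, time stands still between calls to the robot, and variables do not carry over. Pictures are saved under pics/ and viewed, at most 10 in all, crops included, and the job is handed in when it is done.

Besides the shell and the picture viewer there is one more tool, called after "Call:" by a JSON object that holds its "name" and its "arguments", one argument or row to a line. servo_tool: Moves the arm, as the interface text tells. Its arguments: {"type":"object","properties":{"commands":{"type":"array"},"force":{"type":"number"}},"required":["commands"]}

```bash
mkdir -p pics
python3 - <<'E'
from rig import bot, optics
import cv2
s=bot.observe(); print({k:s[k] for k in('time','ee_pos','tool_rot','finger_gap','ft_force')})
for n in('top','scene'):
    cv2.imwrite(f'pics/{n}0.png',optics.read_camera(n))
    print(n,optics.camera_params(n))
print(optics.camera_params('wrist'))
E
```

```text
{'time': 0.0, 'ee_pos': array([0.245039  , 0.60145946, 0.22147155]), 'tool_rot': array([-1.33961235e-04,  1.92196968e-01,  9.81355927e-01, -9.22756379e-04]), 'finger_gap': 0.08711007447514532, 'ft_force': array([ 0.66354943,  0.10211781, -0.06070248])}
top {'K': array([[501.13494723,   0.        , 293.80492563],
       [  0.        , 501.13494723, 215.94462056],
       [  0.        ,   0.        ,   1.        ]]), 'R': array([[-0.00470512, -0.99997332, -0.0055872 ],
       [-0.8932541 ,  0.00671451, -0.44950198],
       [ 0.4495275 ,  0.00287583, -0.89326186]]), 't': array([0.14522306, 0.56022806, 0.99553389])}
scene {'K': array([[470.3016304 ,   0.        , 283.3901565 ],
       [  0.        , 470.3016304 , 208.05664621],
       [  0.        ,   0.        ,   1.        ]]), 'R': array([[ 0.75798186, -0.65217072,  0.01169795],
       [-0.32165554, -0.38932401, -0.86311328],
       [ 0.56745151,  0.6504615 , -0.50487486]]), 't': array([-0.34629282,  0.3399433 ,  0.66961042])}
{'K': array([[296.65825752,   0.        , 290.56215291],
       [  0.        , 296.65825752, 207.364031  ],
       [  0.        ,   0.        ,   1.        ]]), 'hand_eye': array([[-6.15938840e-04, -9.64788086e-01, -2.63027696e-01,
         7.18335117e-02],
       [ 9.99999802e-01, -6.27472503e-04, -4.01506120e-05,
         6.03938868e-04],
       [-1.26305815e-04, -2.63027669e-01,  9.64788282e-01,
        -1.62155946e-01],
       [ 0.00000000e+00,  0.00000000e+00,  0.00000000e+00,
         1.00000000e+00]])}
```

View pics/top0.png

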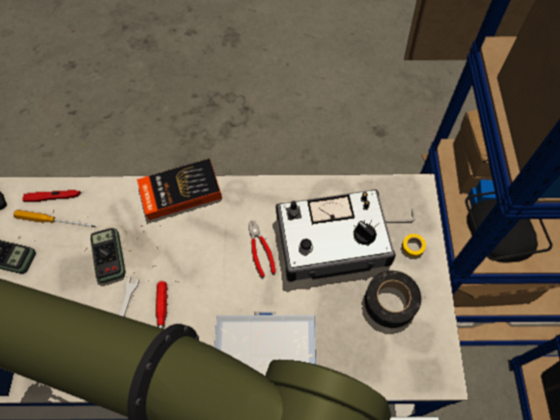

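View pics/scene0.png

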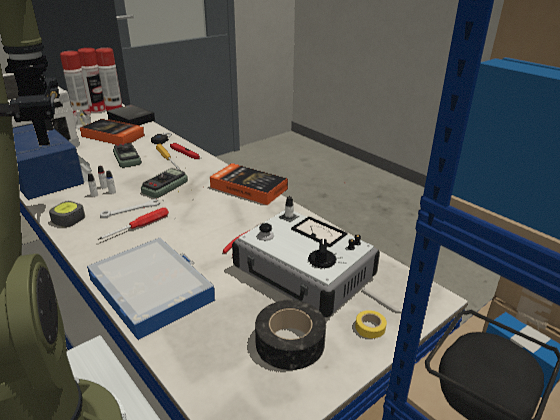

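The top view shows the tester with plunger head near (306,246), dial (366,232), plug (293,211) and the white panel spanning about x 278–394. The scene view shows the plunger at (265,230), dial (321,256) and plug (289,205).

```bash
cat > h.py <<'E'
import numpy as np, cv2
from rig import bot, optics
def ray(n,uv):
    c=optics.camera_params(n); d=c['R'].T@np.linalg.inv(c['K'])@np.r_[uv,1]; return -c['R'].T@c['t'],d
def onz(n,uv,z):
    o,d=ray(n,uv); return o+d*(z-o[2])/d[2]
def proj(n,X):
    c=optics.camera_params(n); p=c['K']@(c['R']@np.array(X)+c['t']); return p[:2]/p[2]
def tri(a,ua,b,ub):
    o,d=ray(a,ua);p,e=ray(b,ub)
    s=np.linalg.lstsq(np.c_[d,-e],p-o,rcond=None)[0]; A=o+s[0]*d;B=p+s[1]*e
    return (A+B)/2,np.linalg.norm(A-B)
E
python3 - <<'E'
from h import *
im=cv2.imread('pics/top0.png'); hsv=cv2.cvtColor(im,cv2.COLOR_BGR2HSV)
m=((hsv[...,2]>185)&(hsv[...,1]<22)).astype(np.uint8); m[:180]=0;m[290:]=0;m[:,:265]=0;m[:,405:]=0
m=cv2.morphologyEx(m,cv2.MORPH_CLOSE,np.ones((5,5)))
c=max(cv2.findContours(m,0,2)[0],key=cv2.contourArea)[:,0]
P=np.array([onz('top',p,.084)[:2] for p in c],np.float32)
r=cv2.minAreaRect(cv2.convexHull(P)); print(r, cv2.boxPoints(r))
t=im[180:290,265:405]; cv2.drawContours(im,[c[:,None]],-1,(0,0,255),1)
s=cv2.imread('pics/scene0.png')[190:320,220:390]
A=cv2.resize(t,None,fx=4,fy=4,interpolation=2);B=cv2.resize(im[180:290,265:405],(230,180))
cv2.imwrite('pics/tc.png',A); cv2.imwrite('pics/sc.png',cv2.resize(s,None,fx=4,fy=4,interpolation=2));
E
```

```text
((0.5567278265953064, 0.047719791531562805), (0.1620410978794098, 0.2320278286933899), 9.042781829833984) [[ 0.45848012  0.14955764]
 [ 0.4949484  -0.07958636]
 [ 0.65497553 -0.05411805]
 [ 0.61850727  0.17502594]]
```

View pics/tc.png

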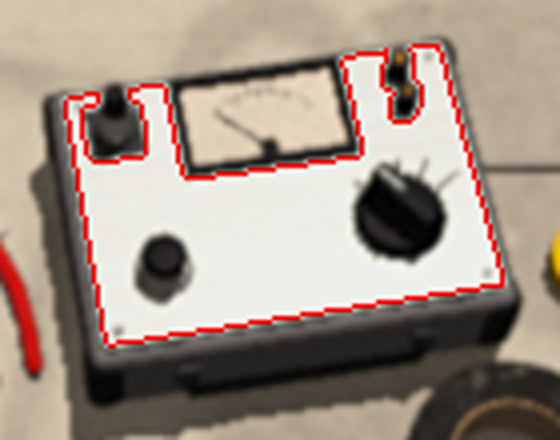

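View pics/sc.png

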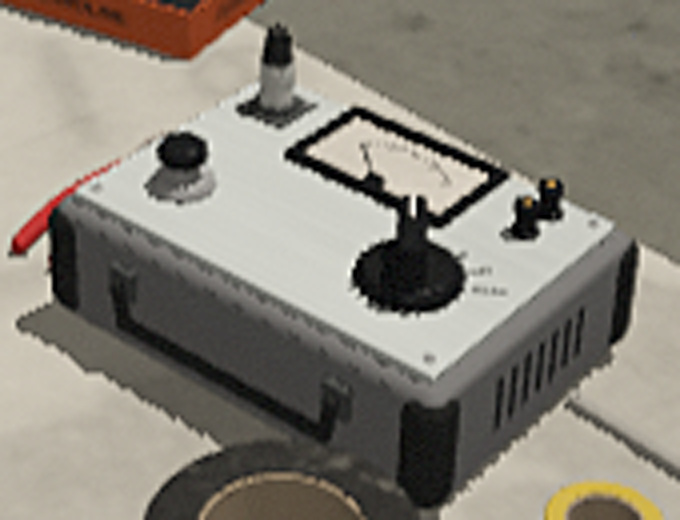

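The top crop shows the panel rectangle cleanly outlined, with the plunger head at crop (163,252) and the dial centre at about (398,205). In the scene crop the plunger head top is at (183,142), the plug at (280,35) and the bar top at about (412,205).

```bash
cat >> h.py <<'E'
C=np.array([.5567,.0477]); yaw=.158
def T(x,y,z): 
    c,s=np.cos(yaw),np.sin(yaw); return np.array([C[0]+c*x-s*y,C[1]+s*x+c*y,.084+z])
def state():
    s=bot.observe(); w,x,y,z=s['tool_rot']
    R=np.array([[1-2*(y*y+z*z),2*(x*y-z*w),2*(x*z+y*w)],[2*(x*y+z*w),1-2*(x*x+z*z),2*(y*z-x*w)],[2*(x*z-y*w),2*(y*z+x*w),1-2*(x*x+y*y)]])
    return s,R
def goto(P,yang=None):
    s,R=state(); d=R.T@(np.array(P)-s['ee_pos'])*1000; a=np.arctan2(R[1,1],R[0,1])
    print('t',round(s['time'],2),'pos',s['ee_pos'].round(4),'yang',round(a,3),'q',s['q'].round(2),'F',s['ft_force'].round(1),'shift mm',d.round(1), 'turn', None if yang is None else round((a-yang+np.pi)%(2*np.pi)-np.pi,3),'zax',R[:,2].round(3))
E
python3 - <<'E'
from h import *
for n,p,tp,sp in(('plunger',T(-.04,.075,.0275),(163,250),(183,140)),('dial',T(-.03,-.065,.037),(392,203),(412,207)),('plug',T(.052,.088,.052),(114,90),(280,30)),('post',T(.064,-.085,.02),(399,57),(550,184))):
    a=np.array(tp)/4+[265,180]-.4; b=np.array(sp)/4+[220,190]-.4
    print(n,p.round(4),tri('top',a,'scene',b),'px exp',((proj('top',p)-[265,180])*4).round(),((proj('scene',p)-[220,190])*4).round())
goto(T(-.04,.075,.06))
E
```

```text
plunger [0.5054 0.1155 0.1115] (array([0.50569493, 0.11631606, 0.11312367]), np.float64(0.00026036424519620423)) px exp [163. 250.] [182. 142.]
dial [ 0.5373 -0.0212  0.121 ] (array([ 0.53428678, -0.01483652,  0.12441221]), np.float64(0.011828458410735328)) px exp [405. 190.] [413. 221.]
plug [0.5942 0.1428 0.136 ] (array([0.59582389, 0.14321907, 0.13500416]), np.float64(0.0002933012613913877)) px exp [113.  90.] [277.  28.]
post [ 0.6333 -0.0262  0.104 ] (array([ 0.63245705, -0.02514496,  0.10464678]), np.float64(0.0008401453480019104)) px exp [399.  55.] [552. 183.]
t 0.1 pos [0.2451 0.6015 0.2216] yang 1.184 q [-1.17  0.32 -0.07  1.45  0.02  1.37 -0.06] F [-0.  -0.3 -0.5] shift mm [-424.4 -351.8   78.2] turn None zax [-0.001 -0.002 -1.   ]
```

Call:
{"name": "servo_tool", "arguments": {
  "commands": [
    [0, -424, -352, 40, 0],
    [0, -424, -352, 40, 0],
    [0, -424, -352, 40, 0],
    [0, -424, -352, 40, 0],
    [0, -424, -352, 40, 0]
  ],
  "force": 20
}}

```text
time: 0.6
ee_pos: [0.3633, 0.38, 0.204]
tool_rot: [-0.0, 0.192, 0.981, -0.0]
ft_force: [0.6, 0.5, 0.0]
finger_gap: 0.0548
finger_force: 0.0
```

```bash
python3 -c "
from h import *
goto(T(-.04,.075,.045),0)"
```

```text
t 0.6 pos [0.3633 0.38   0.204 ] yang 1.184 q [-0.92  0.07  0.06  1.79 -0.    1.29  0.33] F [0.6 0.5 0. ] shift mm [-231.3 -191.4   75. ] turn 1.184 zax [-0. -0. -1.]
```

Call:
{"name": "servo_tool", "arguments": {
  "commands": [
    [0, -231, -191, 55, 0],
    [0, -231, -191, 55, 0],
    [0, -231, -191, 55, 0],
    [0, -231, -191, 55, 0],
    [0, -231, -191, 55, 0]
  ]
}}

```text
time: 1.1
ee_pos: [0.4796, 0.1636, 0.1589]
tool_rot: [0.0, 0.192, 0.981, 0.0]
ft_force: [0.3, 0.5, 0.8]
finger_gap: 0.015
finger_force: 0.0
```

```bash
python3 -c "
from h import *
goto(T(-.04,.075,.04),0)"
```

```text
t 1.1 pos [0.4796 0.1636 0.1589] yang 1.184 q [-0.66  0.06  0.29  1.9  -0.02  1.19  0.82] F [0.3 0.5 0.8] shift mm [-42.1 -34.9  34.9] turn 1.184 zax [ 0.  0. -1.]
```

Call:
{"name": "servo_tool", "arguments": {
  "commands": [
    [0, -42, -35, 10, 0],
    [0, -42, -35, 25, 0],
    [0, -42, -35, 35, 0],
    [0, -42, -35, 35, 0],
    [0, -42, -35, 35, 0]
  ]
}}

```text
time: 1.6
ee_pos: [0.5043, 0.119, 0.1243]
tool_rot: [-0.0, 0.191, 0.982, 0.0]
ft_force: [-0.8, -0.0, 0.5]
finger_gap: 0.0006
finger_force: 0.0
```

```bash
python3 -c "
from h import *
goto(T(-.04,.075,.0275),0)
cv2.imwrite('pics/w1.png',np.hstack([cv2.resize(optics.read_camera('scene')[170:300,220:390],(680,520))]))"
```

```text
t 1.6 pos [0.5043 0.119  0.1243] yang 1.187 q [-0.6   0.11  0.34  1.91 -0.04  1.12  0.94] F [-0.8 -0.   0.5] shift mm [-2.4 -2.8 12.8] turn 1.187 zax [-0.001  0.    -1.   ]
```

View pics/w1.png

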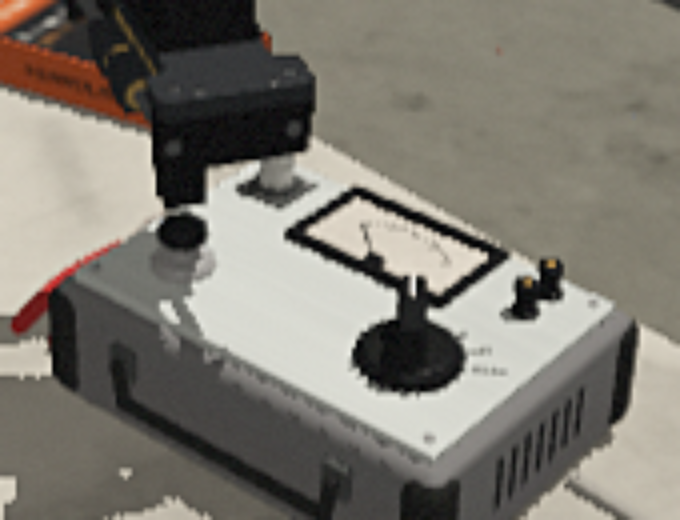

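The fingers are closed and over the plunger head at (183,230), clear of the plug.

Call:
{"name": "servo_tool", "arguments": {
  "commands": [
    [0, -2, -3, 5, 0],
    [0, -2, -3, 10, 0],
    [0, -2, -3, 15, 0],
    [0, -2, -3, 19, 0],
    [0, -2, -3, 22, 0]
  ]
}}

```text
time: 2.15
ee_pos: [0.506, 0.114, 0.1033]
tool_rot: [0.0, 0.192, 0.981, 0.0]
ft_force: [-7.4, -2.3, 26.4]
finger_gap: 0.0003
finger_force: 13.1
```

```bash
python3 -c "
from h import *
goto(T(-.04,.075,.0195),0)"
```

```text
t 2.15 pos [0.506  0.114  0.1033] yang 1.184 q [-0.59  0.14  0.34  1.93 -0.05  1.08  0.96] F [-7.4 -2.3 26.4] shift mm [ 1.1  1.2 -0.2] turn 1.184 zax [ 0.     0.001 -1.   ]
```

Call:
{"name": "servo_tool", "arguments": {
  "commands": [
    [0, 0, 0, 0, 0],
    [0, 0, 0, 0, 0],
    [0, 0, 0, 0, 0],
    [0, 0, 0, 0, 0],
    [0, 0, 0, 0, 0]
  ]
}}

```text
time: 2.65
ee_pos: [0.5059, 0.114, 0.1036]
tool_rot: [0.0, 0.192, 0.981, 0.0]
ft_force: [-3.2, -0.0, 10.3]
finger_gap: 0.0004
finger_force: 4.9
```

Call:
{"name": "servo_tool", "arguments": {
  "commands": [
    [0, 0, 0, 0, 0],
    [0, 0, 0, 0, 0],
    [0, 0, 0, 0, 0],
    [0, 0, 0, 0, 0],
    [0, 0, 0, 0, 0]
  ]
}}

```text
time: 3.15
ee_pos: [0.5059, 0.114, 0.1036]
tool_rot: [0.0, 0.192, 0.981, 0.0]
ft_force: [-2.5, -0.7, 9.6]
finger_gap: 0.0006
finger_force: 4.9
```

Call:
{"name": "servo_tool", "arguments": {
  "commands": [
    [0, 0, 0, 0, 0],
    [0, 0, 0, 0, 0],
    [0, 0, 0, 0, 0],
    [0, 0, 0, 0, 0],
    [0, 0, 0, 0, 0]
  ]
}}

```text
time: 3.65
ee_pos: [0.5059, 0.114, 0.1036]
tool_rot: [0.0, 0.192, 0.981, 0.0]
ft_force: [-3.3, -1.7, 10.4]
finger_gap: 0.0005
finger_force: 4.9
```

Call:
{"name": "servo_tool", "arguments": {
  "commands": [
    [0, 0, 0, -5, 0],
    [0, 0, 0, -15, 0],
    [0, 0, 0, -40, 0],
    [0, 0, 0, -60, 0],
    [0, 0, 0, -70, 0]
  ]
}}

```text
time: 4.15
ee_pos: [0.5064, 0.1139, 0.1741]
tool_rot: [0.001, 0.192, 0.981, 0.001]
ft_force: [1.1, 0.7, 0.4]
finger_gap: 0.0007
finger_force: 0.0
```

```bash
python3 -c "
from h import *
goto(T(-.03,-.065,.08),-np.pi/2+yaw+.628)"
```

```text
t 4.15 pos [0.5064 0.1139 0.1741] yang 1.184 q [-0.6   0.07  0.34  1.85 -0.02  1.22  0.93] F [1.1 0.7 0.4] shift mm [ -79.6 -113.5   10.1] turn 1.969 zax [ 0.002  0.001 -1.   ]
```

Call:
{"name": "servo_tool", "arguments": {
  "commands": [
    [45, -80, -113, 0, 0.15],
    [45, -80, -113, 0, 0.3],
    [45, -80, -113, 0, 0.45],
    [45, -80, -113, 0, 0.6],
    [45, -80, -113, 0, 0.75]
  ]
}}

```text
time: 4.65
ee_pos: [0.5367, -0.0231, 0.1717]
tool_rot: [-0.0, 0.542, 0.84, -0.0]
ft_force: [-0.2, 0.7, 0.2]
finger_gap: 0.0322
finger_force: 0.0
```

Call:
{"name": "servo_tool", "arguments": {
  "commands": [
    [45, 0, 0, 0, 0.15],
    [45, 0, 0, 0, 0.3],
    [45, 0, 0, 0, 0.45],
    [45, 0, 0, 0, 0.6],
    [45, 0, 0, 0, 0.75]
  ]
}}

```text
time: 5.15
ee_pos: [0.5366, -0.0211, 0.1717]
tool_rot: [-0.0, 0.811, 0.585, -0.001]
ft_force: [0.4, -0.4, -0.2]
finger_gap: 0.0449
finger_force: 0.0
```

Call:
{"name": "servo_tool", "arguments": {
  "commands": [
    [45, 0, 0, 0, 0.15],
    [45, 0, 0, 0, 0.3],
    [45, 0, 0, 0, 0.46],
    [45, 0, 0, 0, 0.47],
    [45, 0, 0, 0, 0.47]
  ]
}}

```text
time: 5.65
ee_pos: [0.5368, -0.021, 0.172]
tool_rot: [-0.0, 0.923, 0.384, -0.0]
ft_force: [-0.1, -0.9, -0.2]
finger_gap: 0.0448
finger_force: 0.0
```

```bash
python3 -c "
from h import *
s,R=state(); im=optics.read_camera('wrist')
cv2.imwrite('pics/w2.png',im)
p=optics.camera_params('wrist'); H=np.linalg.inv(p['hand_eye'])
for X in (T(-.03,-.065,.037),T(-.03,-.065,.011),T(-.04,.075,.0275)):
    c=H[:3,:3]@(R.T@(X-s['ee_pos']))+H[:3,3]; u=p['K']@c; print((u/u[2])[:2].round())
goto(T(-.03,-.065,.014),-np.pi/2+yaw+.628)"
```

```text
[292. 225.]
[292. 215.]
[127. 123.]
t 5.7 pos [ 0.5369 -0.021   0.1721] yang -0.783 q [-0.55  0.12  0.58  1.82 -0.07  1.23 -0.73] F [-0.6 -0.6  0.3] shift mm [ 0.2  0.4 74.1] turn 0.002 zax [-0.001 -0.    -1.   ]
```

View pics/w2.png

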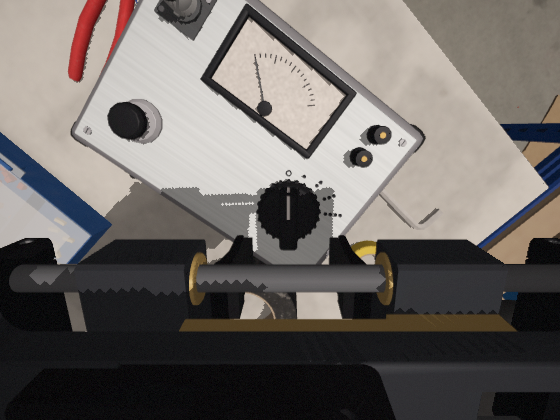

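The wrist view shows the plunger back up at (127,120), the dial's bar vertical in the image centred at about x=289, and the skirt centre at about (289,210). That puts the dial about 1–2 mm from the prediction.

Call:
{"name": "servo_tool", "arguments": {
  "commands": [
    [45, 1, -1.5, 30, 0],
    [45, 1, -1.5, 50, 0],
    [45, 1, -1.5, 65, 0],
    [45, 1, -1.5, 73, 0],
    [45, 1, -1.5, 73, 0]
  ]
}}

```text
time: 6.2
ee_pos: [0.5361, -0.0195, 0.0985]
tool_rot: [-0.0, 0.924, 0.383, -0.001]
ft_force: [0.3, 0.0, 0.6]
finger_gap: 0.0452
finger_force: 0.0
```

Call:
{"name": "servo_tool", "arguments": {
  "commands": [
    [0, 0, 0, 0, 0],
    [0, 0, 0, 0, 0],
    [0, 0, 0, 0, 0],
    [0, 0, 0, 0, 0],
    [0, 0, 0, 0, 0]
  ],
  "force": 45
}}

```text
time: 6.7
ee_pos: [0.5364, -0.0186, 0.0997]
tool_rot: [-0.001, 0.924, 0.383, -0.0]
ft_force: [-0.6, -1.8, 5.4]
finger_gap: 0.0139
finger_force: 45.0
```

```bash
python3 -c "
from h import *
goto(T(-.03,-.065,.015),-np.pi/2+yaw+.628); s=bot.observe(); print(s['finger_gap'],s['finger_force'],s['ft_torque'])"
```

```text
t 6.7 pos [ 0.5364 -0.0186  0.0997] yang -0.786 q [-0.53  0.2   0.58  1.9  -0.12  1.08 -0.69] F [-0.6 -1.8  5.4] shift mm [-1.2  2.5  0.7] turn -0.001 zax [-0.001  0.001 -1.   ]
0.01389802821470656 45.04051658848766 [-0.84459829 -0.01847807  0.02576874]
```

Call:
{"name": "servo_tool", "arguments": {
  "commands": [
    [0, 0, 0, 0, 0.08],
    [0, 0, 0, 0, 0.16],
    [0, 0, 0, 0, 0.24],
    [0, 0, 0, 0, 0.32],
    [0, 0, 0, 0, 0.4]
  ]
}}

```text
time: 7.2
ee_pos: [0.5364, -0.0186, 0.0997]
tool_rot: [-0.001, 0.982, 0.19, -0.0]
ft_force: [-1.7, 2.0, 3.5]
finger_gap: 0.0137
finger_force: 45.0
```

Call:
{"name": "servo_tool", "arguments": {
  "commands": [
    [0, 0, 0, 0, 0.08],
    [0, 0, 0, 0, 0.16],
    [0, 0, 0, 0, 0.24],
    [0, 0, 0, 0, 0.32],
    [0, 0, 0, 0, 0.4]
  ]
}}

```text
time: 7.7
ee_pos: [0.5364, -0.0185, 0.0997]
tool_rot: [-0.001, 1.0, -0.009, -0.0]
ft_force: [-2.1, 2.3, 4.1]
finger_gap: 0.0139
finger_force: 45.0
```

```bash
python3 -c "
from h import *
goto(T(-.03,-.065,.015),-np.pi/2+yaw-.629); s=bot.observe(); print(s['finger_gap'],s['finger_force'],s['ft_torque'])"
```

```text
t 7.7 pos [ 0.5364 -0.0185  0.0997] yang -1.589 q [-0.62  0.21  0.67  1.9  -0.15  1.08 -1.48] F [-2.1  2.3  4.1] shift mm [1.  2.7 0.7] turn 0.453 zax [-0.001  0.001 -1.   ]
0.013863149534978452 45.047623672289774 [0.25960091 0.7363771  0.08458549]
```

Call:
{"name": "servo_tool", "arguments": {
  "commands": [
    [0, 0, 0, 0, 0.1],
    [0, 0, 0, 0, 0.2],
    [0, 0, 0, 0, 0.3],
    [0, 0, 0, 0, 0.38],
    [0, 0, 0, 0, 0.455]
  ]
}}

```text
time: 8.2
ee_pos: [0.5364, -0.0185, 0.0997]
tool_rot: [-0.001, 0.972, -0.234, -0.001]
ft_force: [-2.4, 2.1, 4.2]
finger_gap: 0.0139
finger_force: 45.1
```

Call:
{"name": "servo_tool", "arguments": {
  "commands": [
    [0, 0, 0, 0, 0],
    [0, 0, 0, 0, 0],
    [0, 0, 0, 0, 0],
    [0, 0, 0, 0, 0],
    [0, 0, 0, 0, 0]
  ]
}}

```text
time: 8.7
ee_pos: [0.5364, -0.0185, 0.0997]
tool_rot: [-0.001, 0.973, -0.232, -0.001]
ft_force: [-3.2, 2.5, 5.5]
finger_gap: 0.0139
finger_force: 45.1
```

```bash
python3 -c "
from h import *
goto(T(-.03,-.065,.015),-np.pi/2+yaw-.629); s=bot.observe(); print(s['finger_gap'],s['finger_force'],s['ft_torque'])
a=optics.read_camera('wrist')[:260,:]; b=optics.read_camera('scene')[190:320,220:390]
cv2.imwrite('pics/f.png',np.vstack([a,cv2.copyMakeBorder(cv2.resize(b,(432,330)),0,0,64,64,0)]))"
```

```text
t 8.7 pos [ 0.5364 -0.0185  0.0997] yang -2.038 q [-0.67  0.21  0.73  1.9  -0.16  1.09 -1.91] F [-3.2  2.5  5.5] shift mm [2.  2.  0.7] turn 0.004 zax [-0.001  0.001 -1.   ]
0.01390257659739567 45.05779145169072 [0.5001093  0.95252319 0.1281232 ]
```

View pics/f.png

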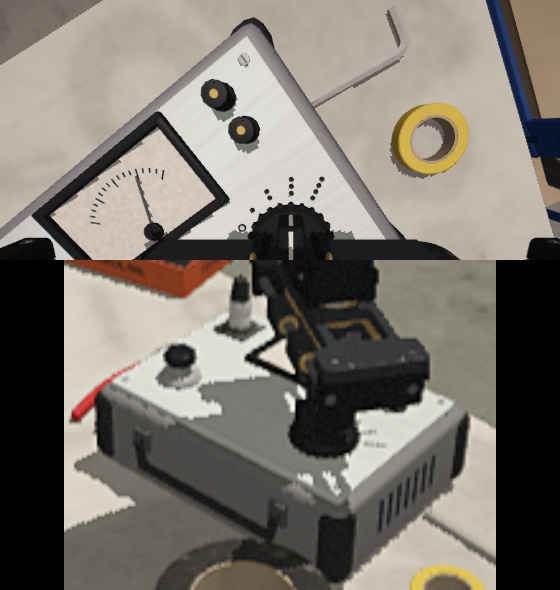

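The pointer line at (290,238) lines up with the three-pip mark at (291,187). The measured torque of 0.128 N m matches the third click, and the plunger is up.

```bash
python3 -c "
from rig import bot
print(bot.sign_off())"
```

```text
the job is handed in; nothing more can be done
None
```

I pressed the plunger to its stop for about 1.5 s and let it come fully up, then turned the dial to the third click. I handed the job in at about 9 s with the gripper still holding the dial there; the cutters, tape and hex key were not touched.

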